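Push the coin guide into the corner stop

ROBOT

A 6-joint arm with a two-finger parallel gripper is mounted at the origin on the work surface. World frame = base frame: x ahead of the robot, y to its left, z up, the work surface at z = 0. Lengths are in m, angles in rad, forces in N, time in s.
With the tool pointing down it reaches from about 0.3 to 0.85 m from the base axis. Payload 5.4 kg.
Tool frame: the origin (TCP) lies midway between the tips of the shut fingers; the grasp point (between the pads) lies 19 mm behind it; z points along the fingers, y is the line along which they close (so a half turn about z gives the same grasp; the last joint's range is limited). The gripper opens to 85 mm and grips with 20 to 120 N. Pads are 22 mm wide; open, the fingers measure 114 mm over their backs; the gripper's body (76 mm by 85 mm) begins 54 mm behind the grasp point. The pads swing forward as they close: fully open they stand 13 mm farther back than shut.
Start: joints at [1.063, 0.158, 1.597, -0, 1.386, -0.21], TCP at [0.169, 0.55, 0.204] pointing down, gripper open.
Joint ranges: [-2.91, 2.91], [-0.94, 2.29], [0.18, 2.7], [-1.29, 4.43], [0.17, 2.64], [-3, 3]. Speed limits (rad/s): [2.57, 2.57, 3.14, 3.14, 3.14, 3.14].

INTERFACE

Orientations are given as a unit quaternion [w, x, y, z].
In Python, from cell import status, vision, ticket gives the robot as it stands.
- The arm moves only by the tool carry_out, never from a script. Its argument "moves" is a list that holds one entry, the list of rows, each a list of 6 numbers: the shift along the tool's x, y, z each as a share of 0.5 m, from -1 to 1, then the turn, a rotation vector about the tool's x, y, z each as a share of 2 pi rad, from -1 to 1. In form: [[[x, y, z, rx, ry, rz], ...]]. A call has 1 to 5 rows; each row is the pose to reach, as a shift and turn from the pose commanded when the call began, along the tool's axes at that moment, turning the shorter way round; what a row does not reach only later rows make up. A row lasts 1/10 s, in which the tool goes at most 50 mm and 8.59 degrees, less where a joint would pass 70% of its speed; a pose out of reach is approached as far as the arm can. A call with a number of a shift or a turn outside -1 to 1 is refused whole. A call with a gripper value outside its range is refused whole. "claw" is the opening, from 0 (shut) to 1 (fully open), set as the call begins (left out, the last holds). The fingers move at their own pace and stop on an object; the grip force is fixed at half the most. Time passes only in rows, so rows that repeat a pose let the fingers close. It gives the time, the measured TCP pose, the force and the opening at its end, in the units of the state.
- status.get_state(): the state, without advancing time (a new reading comes with each control period).
- vision.camera(name): name is "side" or "top"; returns a dict with "color" (480x640x3 uint8, blue, green, red), "intrinsics" (3x3 intrinsics, pixels), "dist_coeffs" ([k1, k2, p1, p2, k3] as OpenCV has them; the pictures are not rectified), "R" (3x3) and "t" (3): a world point X has camera coordinates R X + t. Camera axes: x right, y down, z forward; pixel columns grow to the right and rows downward; lengths in m; the calibration is good to about 2 mm. A picture is of the moment at which its call begins. There is no depth.
- ticket.sign_off(): hands the job in, once; it reports no verdict.
Trained networks look in a picture, given as the dict that the camera call returned (one of the last four; its "shot" number tells which), for a name from the list of things; names that differ only in an ending like _2 or _b are one class to them, and where a whole thing is asked for, a point or a joint stands for the part that bears it (a point fixed in the world has none). Each returns a list of dicts, best first, with "score" (0 to 1); they miss things now and then, are a little off and sometimes report something else, mostly with a low value. They report only what shows in the picture. A call takes as long as a camera call. They do not tell look-alikes from the thing itself.
- vision.outline_of(label, picture): "region" (480x640 bool, what is visible of it) and "centre" ([column, row] in pixels, amid what is visible of it).
- vision.mark_of(label, picture): "centre" ([column, row] in pixels: a listed point, or the origin of a listed thing).
The state is a dict: "time": time; "qpos": joint angles; "joint_velocities": joint speeds; "joint_torque": joint torques, N m; "position": TCP position; "eef_rot": TCP orientation; "force": force on the tool from outside, world axes, zero at the start; "moment": the same for the moment, N m; "opening": finger opening in m.
Only numpy, scipy, OpenCV 4.12 (cv2) and the standard library are available. Lean on these libraries where they do the work, as an engineer would, in place of code of your own. Each camera call takes 0.05 s, during which the arm holds its last target. There are 200 camera calls.

TASK

Push the yellow coin guide along the cart top into the inside corner of the blue L-shaped stop, so that one long side lies flush along the stop's long bar and its end sits against the short bar. Only push it with the fingers: do not grip it, lift it or tip it, and leave the canister, springs, wheel and bezel where they stand. When it is home, take the hand away.

Things in the scene. Friction and masses are not known exactly. Their poses are not given: they have to be found in the camera images.
- stop: Blue L-shaped locating stop, fixed to the cart, 18 mm high, bars 14 mm thick. Origin: the inside corner where the two bars' inner faces meet, at the cart top. The long bar's inner face is the plane x = 0 and runs from the corner along -y for 260 mm; the short bar's inner face is the plane y = 0 and runs from the corner along -x for 66 mm. The guide belongs in the quadrant x < 0, y < 0, with its long side along y.
- guide: Yellow plastic coin guide with a narrow clear window strip on top, lying flat, about 0.15 kg, slides freely. 46 mm wide (its x), 120 mm long (its y), 28 mm high. Origin: the centre of its underside. The middle 30 mm of the width is 120 mm long; the side rails are 6 mm shorter at each end. It starts within about 0.35 rad of parallel to the stop's long bar, its centre 85 to 125 mm from the long bar's inner face and 130 to 200 mm from the short bar's.
- guide_center (a point): Centre of the coin guide, half-way up (14 mm above its underside). Home, it lies 23 mm from the long bar's inner face and 60 mm from the short bar's.
- rail_far: The guide's side rail on its +x side, part of the guide (8 mm wide, 108 mm long, 28 mm high); origin and axes are those of the guide.
- rail_near: The guide's side rail on its -x side, part of the guide (8 mm wide, 108 mm long, 28 mm high); origin and axes are those of the guide.
- canister: Screw-top aluminium canister with knurled lid, 68 mm in diameter, 68 mm tall, origin at the centre of its underside. Bystander.
- wheel: Cast zinc ratchet wheel lying flat, about 66 mm in diameter, 19 mm high with its hub, origin at the centre of its underside. Bystander.
- bezel: Chrome lens bezel with glass, lying flat, 74 mm in diameter, 12 mm high, origin at the centre of its underside. Bystander.
- spring0: Brass pawl spring standing on end, 20 mm in diameter, 26 mm tall, origin at the centre of its underside. Bystander.
- spring1: Brass pawl spring standing on end, 20 mm in diameter, 26 mm tall, origin at the centre of its underside. Bystander.
- spring2: Brass pawl spring standing on end, 20 mm in diameter, 26 mm tall, origin at the centre of its underside. Bystander.
- spring3: Brass pawl spring standing on end, 20 mm in diameter, 26 mm tall, origin at the centre of its underside. Bystander.
Mind the look-alikes: they are no part of the job. Of the things shaped like the guide, the yellow one is meant.

How it is judged:
By the outcome, as a careful person would: the job done as asked, in the order asked, and still so for the second after the job is handed in, with the robot touching nothing.
It also fails if it takes over 42 s, if anything falls off the work surface, if the arm or the gripper's body presses on something with over 40 N, if the wrist force passes 120 N, or if a joint passes its speed limit or range.

## Working session

There is one attempt and no reset: what is moved stays moved. The work goes in short steps, Python scripts to look and compute and a tool call to move; the robot and the scene stay as the last step left them, time stands still between calls to the robot, and variables do not carry over. Pictures are saved under pics/ and viewed, on a budget of 10 in all, crops included, one or two more only if the job needs it, and the job is handed in when it is done.

Besides the shell and the picture viewer there is one more tool, called as name(argument=value, ...) on one line, values as JSON. carry_out: Moves the arm, as the interface text tells. Shift numbers are shares of 0.5 m and turn numbers shares of 2 pi rad, none past 1 either way. Its arguments: {"type":"object","properties":{"moves":{"type":"array"},"claw":{"type":"number"}},"required":["moves"]}

```bash
mkdir -p pics
cat > h.py <<'E'
import numpy as np, cv2
from cell import status, vision, ticket
def ray(P,px,z):
    u=cv2.undistortPoints(np.array([[px]],float),P["intrinsics"],P["dist_coeffs"])[0,0]
    R=np.array(P["R"]);t=np.array(P["t"]);c=-R.T@t;d=R.T@np.array([u[0],u[1],1])
    return c+d*(z-c[2])/d[2]
def proj(P,X):
    return cv2.projectPoints(np.array(X,float).reshape(-1,1,3),cv2.Rodrigues(np.array(P["R"]))[0],np.array(P["t"],float),np.array(P["intrinsics"]),np.array(P["dist_coeffs"]))[0][:,0]
E
python3 - <<'E'
from h import *
for k in("intrinsics","dist_coeffs"): pass
P=vision.camera("top");S=vision.camera("side")
cv2.imwrite("pics/a.png",P["color"]);cv2.imwrite("pics/b.png",S["color"])
print(status.get_state())
for n,Q in(("top",P),("side",S)):
  print(n,-np.array(Q["R"]).T@Q["t"])
  for l in["stop","guide","guide_center","canister","wheel","bezel","spring0"]:
    for r in vision.mark_of(l,Q): print(l,np.round(r["centre"]),round(r["score"],2),np.round(ray(Q,r["centre"],0.014 if l=="guide_center" else 0),3))
E
```

```text
{'time': 0.1, 'qpos': array([ 1.06290253e+00,  1.59012292e-01,  1.59808494e+00, -3.30133591e-05,
        1.38619628e+00, -2.10113193e-01]), 'joint_velocities': array([-0.00113314, -0.00021166, -0.00174115, -0.00083213,  0.00049786,
       -0.00035924]), 'joint_torque': array([ 2.97167082e-05, -3.96989250e+01, -3.32338679e+01, -2.55871400e-04,
        4.14221824e-03,  3.02186095e-05]), 'position': array([0.16845513, 0.54916621, 0.20351134]), 'eef_rot': array([-2.83600940e-04,  1.48337739e-01,  9.88936394e-01, -8.01910227e-04]), 'force': array([-0.0096982 ,  0.14983843,  0.27878834]), 'moment': array([ 0.01847092,  0.0696151 , -0.05137946]), 'opening': 0.08547723481708527}
top [ 0.4468651  -0.03242121  1.22653368]
stop [266. 205.] 0.83 [0.64  0.092 0.   ]
guide [234. 266.] 0.82 [0.505 0.159 0.   ]
guide [358. 227.] 0.7 [ 0.596 -0.11   0.   ]
guide [315. 288.] 0.67 [ 0.46  -0.018  0.   ]
guide [410. 295.] 0.67 [ 0.448 -0.226  0.   ]
guide [380. 359.] 0.58 [ 0.309 -0.161  0.   ]
guide_center [232. 269.] 0.96 [0.498 0.162 0.014]
guide_center [378. 360.] 0.83 [ 0.309 -0.156  0.014]
guide_c
[... 698 characters left out ...]
310.] 0.69 [ 0.451 -0.227  0.   ]
guide [290. 246.] 0.57 [ 0.464 -0.026  0.   ]
guide_center [299. 197.] 0.97 [0.498 0.157 0.014]
guide_center [290. 304.] 0.94 [ 0.45  -0.23   0.014]
guide_center [359. 260.] 0.81 [ 0.589 -0.111  0.014]
guide_center [289. 238.] 0.57 [ 0.462 -0.02   0.014]
canister [386. 208.] 0.71 [0.696 0.112 0.   ]
canister [357. 260.] 0.58 [ 0.59 -0.09  0.  ]
wheel [331. 175.] 0.58 [0.595 0.303 0.   ]
bezel [437. 370.] 0.74 [ 0.656 -0.386  0.   ]
spring0 [317. 391.] 0.71 [ 0.474 -0.408  0.   ]
spring0 [254. 189.] 0.64 [0.395 0.237 0.   ]
spring0 [266. 372.] 0.56 [ 0.404 -0.362  0.   ]
spring0 [276. 171.] 0.44 [0.452 0.337 0.   ]
spring0 [332. 171.] 0.42 [0.6   0.324 0.   ]
```

View pics/a.png

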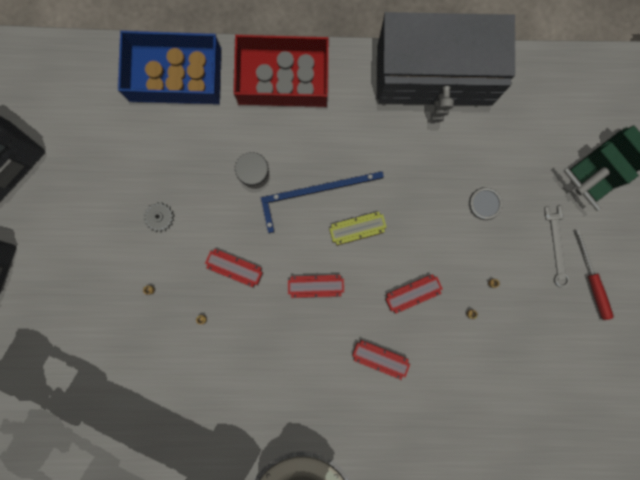

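View pics/b.png

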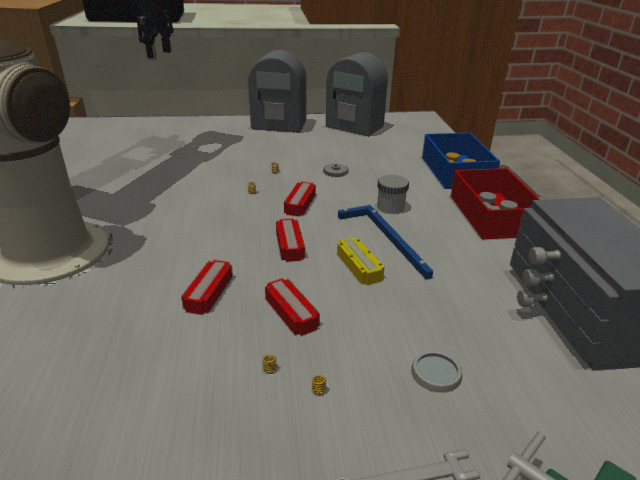

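The top view shows the yellow guide at (358,228). The four look-alikes are red, at (234,267), (316,286), (414,294) and (381,359), so I choose the yellow one. The blue stop's corner is near (266,202). Its long bar runs to (382,175) and its short bar to (270,230). Next I fit poses to the silhouettes.

```bash
cat >> h.py <<'E'
from scipy.optimize import minimize
def box(x0,x1,y0,y1,h): return np.array([[x,y,z] for x in(x0,x1) for y in(y0,y1) for z in(0,h)])
STOP=[box(0,.014,-.26,.014,.018),box(-.066,.014,0,.014,.018)]
GUIDE=[box(-.015,.015,-.06,.06,.028),box(-.023,.023,-.054,.054,.028)]
def place(p,B): 
    c,s=np.cos(p[2]),np.sin(p[2]); Q=B.copy(); Q[:,0]=p[0]+c*B[:,0]-s*B[:,1]; Q[:,1]=p[1]+s*B[:,0]+c*B[:,1]; return Q
K=6
def sil(P,p,M,roi):
    x0,y0,x1,y1=roi; im=np.zeros(((y1-y0)*K,(x1-x0)*K),np.uint8)
    for B in M:
        q=(proj(P,place(p,B))-[x0-.5,y0-.5])*K-.5
        cv2.fillConvexPoly(im,np.round(cv2.convexHull(q.astype(np.float32))*16).astype(np.int32),255,shift=4)
    return cv2.resize(im,(x1-x0,y1-y0),interpolation=cv2.INTER_AREA)/255.
def soft(P,col):
    b,g,r=[P["color"][...,i].astype(float) for i in range(3)]
    if col=="b": s=b-np.maximum(r,g); 
    else: s=np.minimum(r,g)-b
    return s
def fit(Ps,p0,M,col):
    D=[]
    for P in Ps:
        q=np.vstack([proj(P,place(p0,B)) for B in M]); a=np.floor(q.min(0)-14).astype(int);b=np.ceil(q.max(0)+14).astype(int)
        a=np.maximum(a,0);roi=(a[0],a[1],min(b[0],640),min(b[1],480))
        s=soft(P,col)[roi[1]:roi[3],roi[0]:roi[2]]
        if col=="b": m=np.clip((s-8)/35,0,1)
        else: # fill the window strip
            m=np.clip((s-15)/60,0,1); hh=cv2.morphologyEx(m,cv2.MORPH_CLOSE,np.ones((13,13))); m=hh
        D.append((P,roi,m))
    f=lambda v:sum(np.sum((sil(P,v*[.01,.01,.1],M,roi)-m)**2)/m.sum() for P,roi,m in D)
    v=np.array(p0)/[.01,.01,.1]
    for _ in range(2):
        r=minimize(f,v,method="Nelder-Mead",options=dict(initial_simplex=np.vstack([v,v+[.8,0,0],v+[0,.8,0],v+[0,0,.8]]),xatol=.004,fatol=1e-5)); v=r.x
    return v*[.01,.01,.1],r.fun
def rel(ps,pg):
    c,s=np.cos(ps[2]),np.sin(ps[2]); d=np.array(pg[:2])-ps[:2]
    return np.array([c*d[0]+s*d[1],-s*d[0]+c*d[1],pg[2]-ps[2]])
def overlay(P,ps,pg,name,c,w=55,h=45,k=6):
    im=P["color"].copy();x0,y0=int(c[0]-w),int(c[1]-h); im=cv2.resize(im[y0:y0+2*h,x0:x0+2*w],None,fx=k,fy=k,interpolation=cv2.INTER_CUBIC)
    for p,M,cl in((ps,STOP,(255,255,0)),(pg,GUIDE,(0,0,255))):
        for B in M:
            q=((proj(P,place(p,B))-[x0-.5,y0-.5])*k-.5).astype(np.float32)
            cv2.polylines(im,[np.round(cv2.convexHull(q)).astype(int)],True,cl,1)
    cv2.imwrite(name,im)
E
python3 - <<'E'
from h import *
P=vision.camera("top");S=vision.camera("side")
for Q in([P],[S],[P,S]):
    ps,e=fit(Q,[.645,.085,-.2+.0] if 0 else [.645,.09,.2],STOP,"b"); pg,e2=fit(Q,[.592,-.108,.2],GUIDE,"y")
    print(np.round(ps,4),round(e,3),np.round(pg,4),round(e2,3),np.round(rel(ps,pg),4))
overlay(P,ps,pg,"pics/c.png",(322,202),66,45,6)
np.savez("fit.npz",ps=ps,pg=pg)
E
```

```text
[0.6473 0.0883 0.2259] 0.909 [ 0.5915 -0.1086  0.2813] 0.046 [-0.0984 -0.1794  0.0554]
[0.6465 0.0876 0.2209] 0.689 [ 0.5899 -0.1092  0.2708] 0.02 [-0.0983 -0.1797  0.0498]
[0.6464 0.0887 0.2272] 1.61 [ 0.5907 -0.1087  0.2792] 0.08 [-0.0987 -0.1798  0.052 ]
```

View pics/c.png

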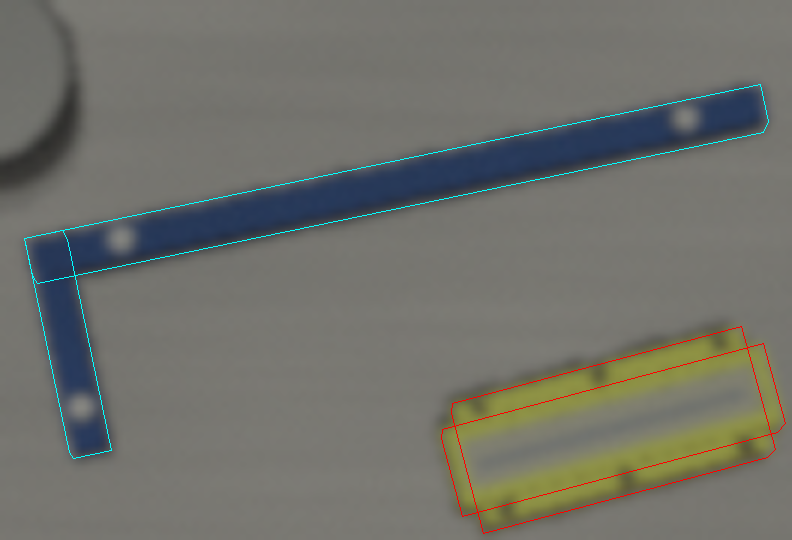

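The overlay matches both the stop and the yellow guide. In the stop frame the guide sits at about (-98.5, -179.5) mm, yawed 0.05 rad. I'll push +x with both open fingers first, then +y along the bar.

```bash
cat >> h.py <<'E'
from scipy.spatial.transform import Rotation as Ro
def go(x,y,z,yaw):  # stop frame xy, tool-y yaw in stop frame; prints the shares to command
    f=np.load("fit.npz")["ps"]; c,s=np.cos(f[2]),np.sin(f[2])
    T=np.array([f[0]+c*x-s*y,f[1]+s*x+c*y,z]); st=status.get_state(); w,a,b,d=st["eef_rot"]
    R=Ro.from_quat([a,b,d,w]); ya=yaw+f[2]; Yt=np.array([np.cos(ya),np.sin(ya),0]);Z=np.array([0,0,-1.]);X=np.cross(Yt,Z)
    G=Ro.from_matrix(np.stack([X,Yt,Z],1)); d=R.inv().apply(T-st["position"]); rv=(R.inv()*G).as_rotvec()
    print("target",T.round(4),"now rel",rel(f,np.r_[st["position"][:2],0])[:2].round(4),"z",st["position"][2].round(4),"F",st["force"].round(1),"t",st["time"])
    print("row",np.r_[d/.5,rv/2/np.pi].round(4).tolist())
E
python3 - <<'E'
from h import *
go(-.1525,-.1795,.12,np.pi/2)
E
```

```text
target [ 0.5382 -0.1206  0.12  ] now rel [-0.3615  0.5568] z 0.2044 F [-0.7 -0.7 -0.3] t 0.9
row [-1.0997, -1.0647, 0.1688, 0.0, 0.0, -0.0835]
```

carry_out(moves=[[[-0.5, -0.48, 0, 0, 0, -0.08], [-0.5, -0.48, 0, 0, 0, -0.08], [-0.5, -0.48, 0, 0, 0, -0.08], [-0.5, -0.48, 0, 0, 0, -0.08], [-0.5, -0.48, 0, 0, 0, -0.08]]], claw=0.7)

```text
time: 1.4
position: [0.2857, 0.3396, 0.2047]
eef_rot: [0.0, -0.104, 0.995, 0.0]
force: [1.8, -0.4, -0.4]
opening: 0.06
```

Run:
```python
from h import *
go(-.1525,-.1795,.12,np.pi/2)
```

```text
target [ 0.5382 -0.1206  0.12  ] now rel [-0.2949  0.3257] z 0.2047 F [ 1.8 -0.4 -0.4] t 1.4
row [-0.3042, -1.0047, 0.1694, 0.0, 0.0001, -0.0031]
```

carry_out(moves=[[[-0.3, -1, 0.16, 0, 0, -0.003], [-0.3, -1, 0.16, 0, 0, -0.003], [-0.3, -1, 0.16, 0, 0, -0.003], [-0.3, -1, 0.16, 0, 0, -0.003], [-0.3, -1, 0.16, 0, 0, -0.003]]])

```text
time: 1.9
position: [0.4036, 0.1219, 0.1668]
eef_rot: [0.001, -0.112, 0.994, 0.0]
force: [0.7, 0.3, 0.6]
opening: 0.0602
```

Run:
```python
from h import *
go(-.1525,-.1795,.12,np.pi/2)
```

```text
target [ 0.5382 -0.1206  0.12  ] now rel [-0.229  0.087] z 0.1668 F [0.7 0.3 0.6] t 1.9
row [-0.1549, -0.5325, 0.0939, -0.0, 0.0002, -0.0006]
```

carry_out(moves=[[[-0.155, -0.532, 0.094, 0, 0, 0], [-0.155, -0.532, 0.094, 0, 0, 0], [-0.155, -0.532, 0.094, 0, 0, 0], [-0.155, -0.532, 0.094, 0, 0, 0], [-0.155, -0.532, 0.094, 0, 0, 0]]])

```text
time: 2.4
position: [0.5233, -0.0938, 0.1246]
eef_rot: [0.0, -0.111, 0.994, -0.0]
force: [0.5, 0.0, 0.4]
opening: 0.0597
```

carry_out(moves=[[[-0.155, -0.532, 0.094, 0, 0, 0], [0, 0, 0, 0, 0, 0]]])

```text
time: 2.6
position: [0.5231, -0.0998, 0.1155]
eef_rot: [-0.006, -0.106, 0.994, 0.002]
force: [-2.0, 2.7, 0.2]
opening: 0.0599
```

Run:
```python
from h import *
go(-.1525,-.1795,.008,np.pi/2)
```

```text
target [ 0.5382 -0.1206  0.008 ] now rel [-0.1626 -0.1559] z 0.1155 F [-2.   2.7  0.2] t 2.6
row [-0.0234, -0.0481, 0.2145, 0.0009, -0.0019, -0.0024]
```

carry_out(moves=[[[-0.025, -0.05, 0, 0, 0, 0], [-0.025, -0.05, 0, 0, 0, 0], [-0.025, -0.05, 0, 0, 0, 0]]])

```text
time: 2.9
position: [0.5408, -0.1135, 0.1255]
eef_rot: [0.001, -0.111, 0.994, -0.0]
force: [-0.2, 0.1, 0.3]
opening: 0.0594
```

Run:
```python
from h import *
go(-.1525,-.1795,.008,np.pi/2)
```

```text
target [ 0.5382 -0.1206  0.008 ] now rel [-0.1484 -0.1732] z 0.1255 F [-0.2  0.1  0.3] t 2.9
row [0.0084, -0.0125, 0.235, -0.0001, 0.0002, -0.0006]
```

carry_out(moves=[[[0.008, -0.0125, 0.08, 0, 0, 0], [0.008, -0.0125, 0.16, 0, 0, 0], [0.008, -0.0125, 0.21, 0, 0, 0], [0.008, -0.0125, 0.234, 0, 0, 0], [0.008, -0.0125, 0.234, 0, 0, 0]]])

```text
time: 3.4
position: [0.537, -0.1196, 0.0072]
eef_rot: [-0.001, -0.112, 0.994, 0.001]
force: [0.2, -0.3, 0.6]
opening: 0.06
```

Run:
```python
from h import *
go(-.1525,-.1795,.008,np.pi/2)
S=vision.camera("side");cv2.imwrite("pics/d.png",cv2.resize(S["color"][180:330,240:440],None,fx=4,fy=4,interpolation=cv2.INTER_CUBIC))
```

```text
target [ 0.5382 -0.1206  0.008 ] now rel [-0.1534 -0.1783] z 0.0072 F [ 0.2 -0.3  0.6] t 3.4
row [-0.0018, -0.0024, -0.0017, 0.0002, -0.0002, -0.0005]
```

View pics/d.png

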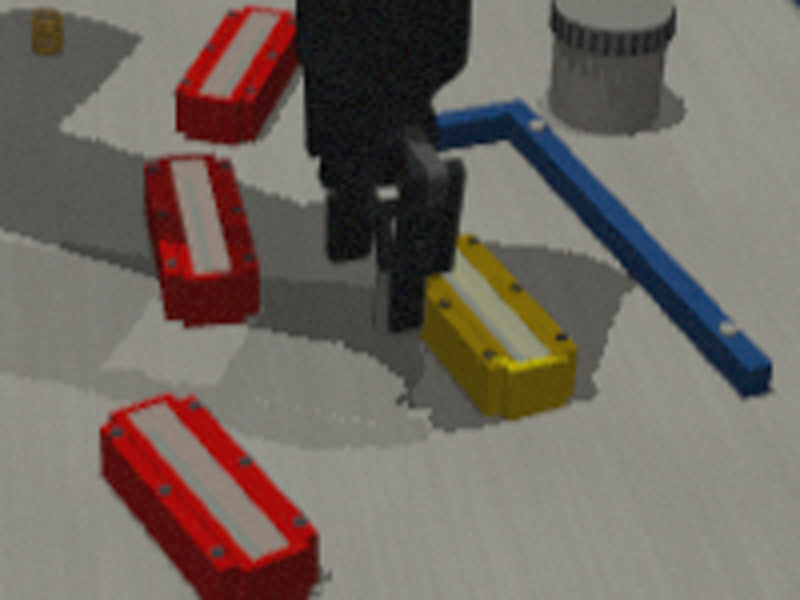

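The fingers stand low behind the guide's near side, clear of the red look-alikes. I push towards the long bar.

carry_out(moves=[[[-0.02, 0, 0, 0, 0, 0], [-0.04, 0, 0, 0, 0, 0], [-0.06, 0, 0, 0, 0, 0], [-0.08, 0, 0, 0, 0, 0], [-0.1, 0, 0, 0, 0, 0]]])

```text
time: 3.95
position: [0.5878, -0.1089, 0.0081]
eef_rot: [0.0, -0.112, 0.994, -0.0]
force: [0.0, 0.4, 0.3]
opening: 0.06
```

carry_out(moves=[[[-0.015, 0, 0, 0, 0, 0], [-0.03, 0, 0, 0, 0, 0], [-0.042, 0, 0, 0, 0, 0], [-0.054, 0, 0, 0, 0, 0], [-0.06, 0, 0, 0, 0, 0]]])

```text
time: 4.45
position: [0.6163, -0.1024, 0.0078]
eef_rot: [0.0, -0.112, 0.994, -0.0]
force: [-0.8, -0.9, 0.9]
opening: 0.0597
```

```bash
cat > look.py <<'E'
from h import *
import sys
P=vision.camera("top");S=vision.camera("side");ps=np.load("fit.npz")["ps"]
g=eval(sys.argv[1]);c,s=np.cos(ps[2]),np.sin(ps[2]); p0=[ps[0]+c*g[0]-s*g[1],ps[1]+s*g[0]+c*g[1],ps[2]+g[2]]
for n,Q,pf in(("top",[P],[.6473,.0883,.2259]),("side",[S],[.6465,.0876,.2209])):
    pg,e=fit(Q,p0,GUIDE,"y");print(n,rel(pf,pg).round(4),round(e,3))
    if len(sys.argv)>2 and n==sys.argv[3]:
        q=proj(Q[0],[[p0[0],p0[1],.02]])[0]; overlay(Q[0],pf,pg,sys.argv[2],q,60,50,6)
E
python3 look.py "[-.035,-.18,0]" pics/e.png side
python3 -c "
from h import *
go(-.06,-.18,.007,np.pi/2)"
```

```text
top [-0.0261 -0.3404  0.8013] 0.367
side [-0.1001 -0.1795  0.087 ] 0.026
target [ 0.6284 -0.1002  0.007 ] now rel [-0.0726 -0.1794] z 0.0078 F [ 0.4 -0.8  0.8] t 4.55
row [-0.0251, -0.0012, 0.0017, -0.0, 0.0, -0.0005]
```

View pics/e.png

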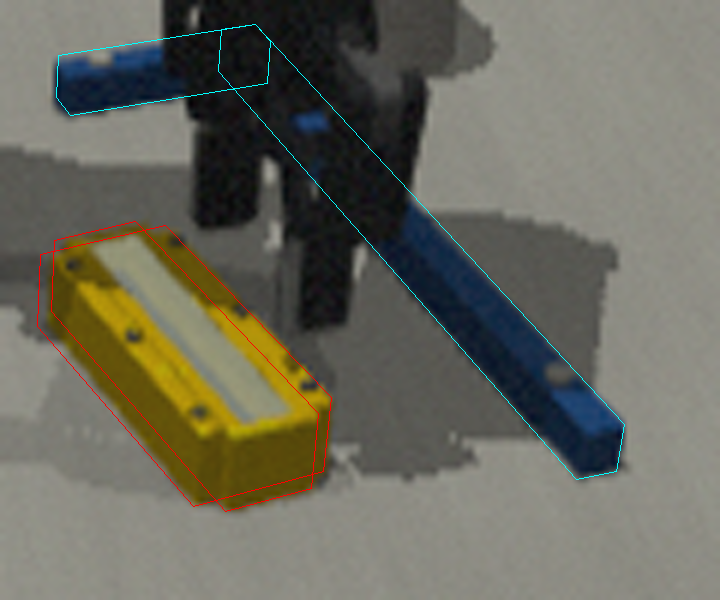

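The fingers went over the guide without touching it: the force stayed near zero, the guide is unmoved and the near tip is at crop (325,325). I'll measure the true tip height from this picture.

Run:
```python
from h import *
S=vision.camera("side");P=vision.camera("top");ps=np.load("fit.npz")["ps"]
w=lambda x,y,z:place(ps,np.array([[x,y,z]]))[0]
q=proj(S,[[*w(-.035,-.18,0)[:2],.02]])[0]; x0,y0=int(q[0]-60),int(q[1]-50)
for z in(0,.008,.02,.03,.04):
    print(z,[((proj(S,[w(-.0726+dx,-.1794+dy,z)])[0]-[x0,y0])*6).round().tolist() for dx in(-.011,.011) for dy in(-.044,.044)])
cv2.imwrite("pics/f.png",cv2.resize(P["color"][150:270,250:410],None,fx=5,fy=5,interpolation=cv2.INTER_CUBIC))
```

```text
0 [[281.0, 459.0], [169.0, 311.0], [345.0, 445.0], [229.0, 299.0]]
0.008 [[283.0, 438.0], [170.0, 291.0], [347.0, 425.0], [230.0, 279.0]]
0.02 [[286.0, 406.0], [172.0, 260.0], [350.0, 393.0], [233.0, 249.0]]
0.03 [[288.0, 379.0], [174.0, 235.0], [353.0, 366.0], [235.0, 224.0]]
0.04 [[291.0, 352.0], [175.0, 209.0], [356.0, 339.0], [237.0, 198.0]]
```

View pics/f.png

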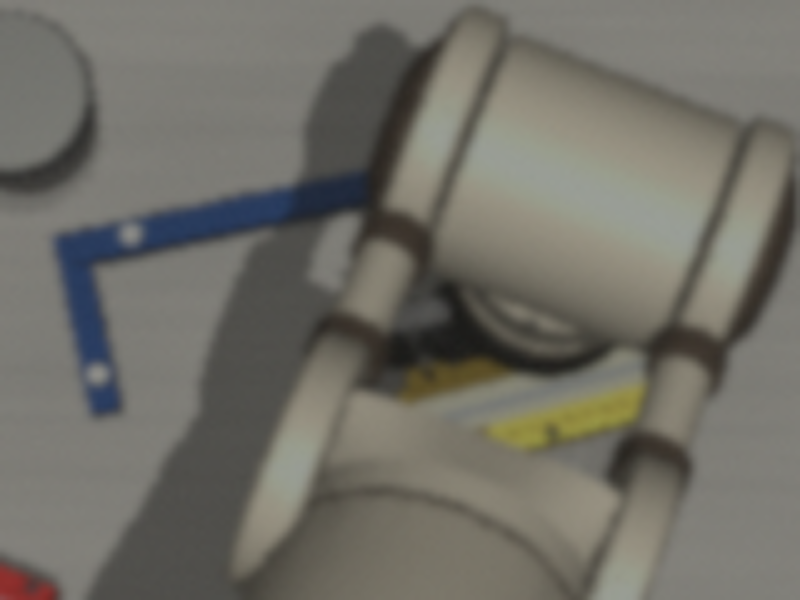

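By the projection, the tips stand near z ≈ 45 mm while the reported TCP is at 8 mm, more than the open-finger set-back explains. I go back clear of the guide and measure the tip height with the fingers shut.

carry_out(moves=[[[0.02, 0, -0.02, 0, 0, 0], [0.09, 0, -0.03, 0, 0, 0], [0.17, 0, -0.04, 0, 0, 0], [0.17, 0, -0.04, 0, 0, 0], [0.17, 0, -0.04, 0, 0, 0]]])

```text
time: 5.15
position: [0.5322, -0.1215, 0.0279]
eef_rot: [0.0, -0.111, 0.994, 0.0]
force: [0.1, -0.3, 0.3]
opening: 0.0597
```

carry_out(moves=[[[0, 0, 0, 0, 0, 0], [0, 0, 0, 0, 0, 0], [0, 0, 0, 0, 0, 0], [0, 0, 0, 0, 0, 0], [0, 0, 0, 0, 0, 0]]], claw=0)

```text
time: 5.65
position: [0.5331, -0.1212, 0.0278]
eef_rot: [0.0, -0.112, 0.994, 0.0]
force: [-0.4, 0.0, -0.1]
opening: -0.0004
```

Run:
```python
from h import *
S=vision.camera("side");st=status.get_state();p=st["position"];print(st["position"],st["opening"],st["force"])
q=proj(S,[p])[0];print("TCP px",q)
x0,y0=int(q[0])-50,int(q[1])-60
im=cv2.resize(S["color"][y0:y0+100,x0:x0+100],None,fx=6,fy=6,interpolation=cv2.INTER_CUBIC)
for z in(0,.02,.04):
  u=((proj(S,[p+[0,0,z]])[0]-[x0-.5,y0-.5])*6).round().astype(int); cv2.drawMarker(im,tuple(int(v) for v in u),(0,255,0),0,14,1);print(z,u)
cv2.imwrite("pics/g.png",im)
```

```text
[ 0.53303647 -0.12125195  0.02776654] 3.078635360317926e-05 [-0.37975115  0.18649354 -0.7419122 ]
TCP px [330.72852022 258.57163928]
0 [307 366]
0.02 [309 312]
0.04 [311 257]
```

View pics/g.png

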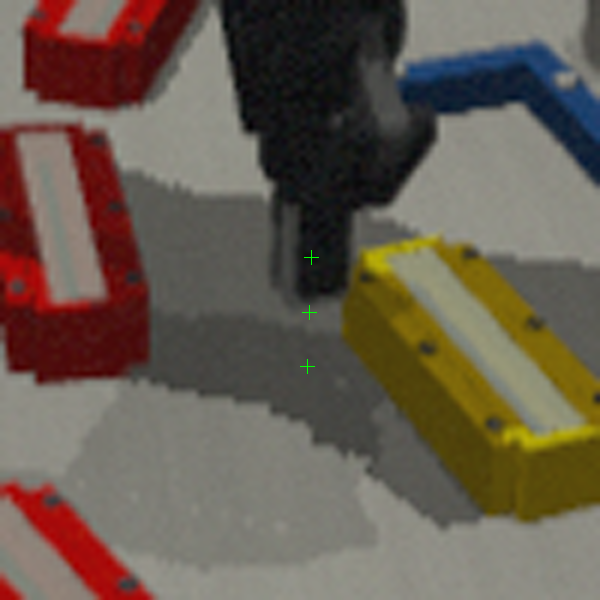

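Even shut, the tip shows about 28 mm above the reported TCP, at crop (318,297) against an expected (307,366). I lower in small steps and watch the force.

carry_out(moves=[[[0, 0, 0.016, 0, 0, 0], [0, 0, 0.032, 0, 0, 0], [0, 0, 0.04, 0, 0, 0], [0, 0, 0.044, 0, 0, 0], [0, 0, 0.044, 0, 0, 0]]])

```text
time: 6.2
position: [0.5325, -0.1212, 0.0053]
eef_rot: [-0.0, -0.112, 0.994, 0.0]
force: [0.1, 0.3, 0.1]
opening: 0.0001
```

carry_out(moves=[[[0, 0, 0.005, 0, 0, 0], [0, 0, 0.01, 0, 0, 0], [0, 0, 0.015, 0, 0, 0], [0, 0, 0.015, 0, 0, 0], [0, 0, 0.015, 0, 0, 0]]])

```text
time: 6.7
position: [0.5329, -0.1213, -0.0017]
eef_rot: [-0.0, -0.112, 0.994, 0.0]
force: [0.5, -0.7, 0.5]
opening: 0.0001
```

```bash
cat > tip.py <<'E'
from h import *
S=vision.camera("side");st=status.get_state();p=st["position"];print(p.round(4),st["opening"].round(4),st["force"].round(1))
g=S["color"].max(2); u=proj(S,[p])[0].astype(int)
print("z of lowest dark px per column:")
for c in range(u[0]-7,u[0]+16,2):
    r=[r for r in range(150,320) if g[r,c]<38]
    if r:
        zs=np.linspace(-.03,.12,301); q=proj(S,[p+[0,-.014,z-p[2]] for z in zs]); print(c-u[0],max(r),zs[np.argmin(abs(q[:,1]-max(r)-.5))].round(4))
E
python3 tip.py
```

```text
Traceback (most recent call last):
  File "tip.py", line 2, in <module>
    S=vision.camera("side");st=status.get_state();p=st["position"];print(p.round(4),st["opening"].round(4),st["force"].round(1))
                                                                                    ^^^^^^^^^^^^^^^^^^^
AttributeError: 'float' object has no attribute 'round'
```

```bash
sed -i 's/,st\["opening"\].round(4)//' tip.py; python3 tip.py
```

```text
[ 0.533  -0.1214 -0.0016] [0.2 0.2 0.4]
z of lowest dark px per column:
-7 239 0.0785
-5 241 0.0745
-3 245 0.0655
-1 259 0.035
1 260 0.033
3 259 0.035
5 259 0.035
7 247 0.0615
9 246 0.0635
11 245 0.0655
13 245 0.0655
15 243 0.07
```

No contact at TCP z = -1.6 mm, so the offset is real. I keep going down carefully to find the surface.

carry_out(moves=[[[0, 0, 0.008, 0, 0, 0], [0, 0, 0.016, 0, 0, 0], [0, 0, 0.024, 0, 0, 0], [0, 0, 0.024, 0, 0, 0]]])

```text
time: 7.2
position: [0.5321, -0.1209, -0.0146]
eef_rot: [-0.001, -0.112, 0.994, 0.0]
force: [0.1, 0.7, -0.3]
opening: -0.0
```

```bash
python3 tip.py
```

```text
[ 0.5324 -0.1211 -0.0142] [-0.2  0.3 -0.5]
z of lowest dark px per column:
-7 240 0.076
-5 247 0.0615
-3 251 0.0525
-1 264 0.024
1 266 0.0195
3 265 0.0215
5 265 0.0215
7 261 0.0305
9 252 0.0505
11 252 0.0505
13 251 0.0525
15 249 0.057
```

carry_out(moves=[[[0, 0, 0.006, 0, 0, 0], [0, 0, 0.012, 0, 0, 0], [0, 0, 0.016, 0, 0, 0], [0, 0, 0.016, 0, 0, 0]]])

```text
time: 7.65
position: [0.5325, -0.1211, -0.0221]
eef_rot: [-0.0, -0.112, 0.994, 0.0]
force: [0.1, 0.8, -0.8]
opening: 0.0002
```

```bash
python3 tip.py
python3 - <<'E'
from h import *
S=vision.camera("side");cv2.imwrite("pics/h.png",cv2.resize(S["color"][200:300,280:400],None,fx=6,fy=6,interpolation=cv2.INTER_CUBIC))
P=vision.camera("top");
f=np.load("fit.npz")
for pf,Q in(([.6465,.0876,.2209],[S]),): print(rel(pf,fit(Q,f["pg"],GUIDE,"y")[0]))
E
```

```text
[ 0.5327 -0.1212 -0.0219] [-0.3  0.  -0.1]
z of lowest dark px per column:
-7 242 0.072
-5 250 0.055
-3 254 0.046
-1 255 0.044
1 269 0.0125
3 269 0.0125
5 268 0.015
7 266 0.0195
9 256 0.042
11 255 0.044
13 255 0.044
15 253 0.0485
[-0.09764258 -0.1798814   0.03741624]
```

View pics/h.png

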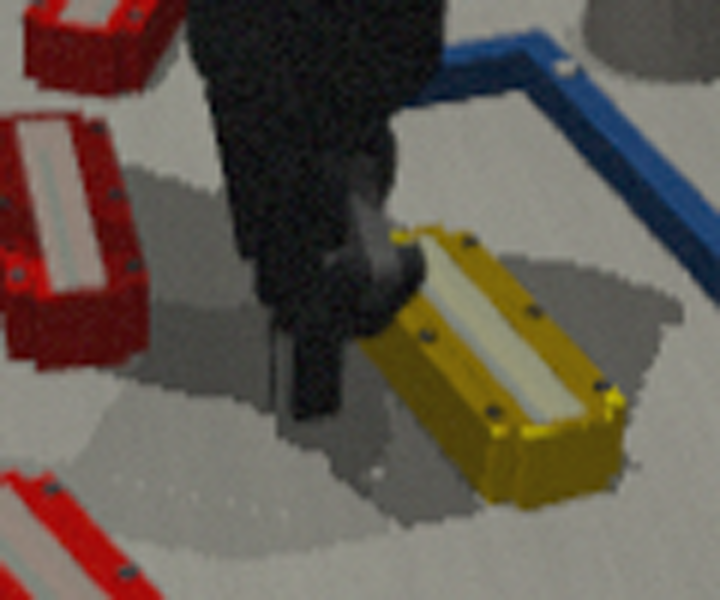

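The tip is now at about 12 mm (crop (315,415)), so the real tip sits about 35 mm above the reported TCP. I open halfway, lower a touch and push a short way to test.

carry_out(moves=[[[0, 0, 0, 0, 0, 0], [0, 0, 0, 0, 0, 0], [0, 0, 0, 0, 0, 0], [0, 0, 0.004, 0, 0, 0], [0, 0, 0.008, 0, 0, 0]]], claw=0.5)

```text
time: 8.3
position: [0.5329, -0.1213, -0.0257]
eef_rot: [0.0, -0.112, 0.994, -0.0]
force: [-0.7, -0.3, 0.4]
opening: 0.0429
```

carry_out(moves=[[[-0.02, 0, 0, 0, 0, 0], [-0.04, 0, 0, 0, 0, 0], [-0.056, 0, 0, 0, 0, 0], [-0.072, 0, 0, 0, 0, 0], [-0.088, 0, 0, 0, 0, 0]]])

```text
time: 8.8
position: [0.5764, -0.1114, -0.0256]
eef_rot: [-0.0, -0.112, 0.994, -0.0]
force: [-2.6, -0.7, 1.8]
opening: 0.0429
```

```bash
python3 look.py "[-.09,-.18,0]" pics/i.png side; python3 -c "
from h import *
go(-.06,-.18,-.026,np.pi/2)"
```

```text
top [-0.2321 -0.2151  1.9223] 0.018
side [-0.0614 -0.1868 -0.4578] 0.699
target [ 0.6284 -0.1002 -0.026 ] now rel [-0.1124 -0.1794] z -0.0254 F [-0.   1.3 -0.8] t 8.9
row [-0.1048, -0.0009, 0.0013, -0.0001, 0.0002, -0.0005]
```

View pics/i.png

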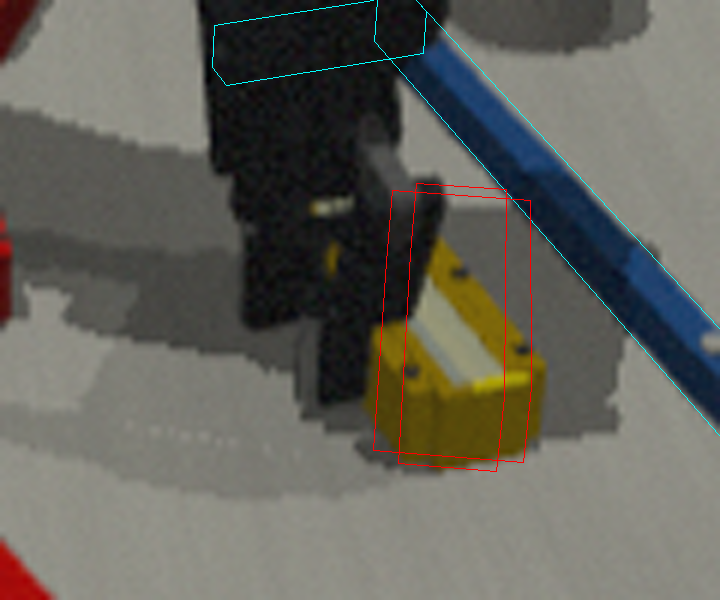

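The push works: the guide moves along with about 3 N and stays parallel to the bar. I continue until the force rises at the bar.

carry_out(moves=[[[-0.016, 0, 0, 0, 0, 0], [-0.032, 0, 0, 0, 0, 0], [-0.048, 0, 0, 0, 0, 0], [-0.064, 0, 0, 0, 0, 0], [-0.076, 0, 0, 0, 0, 0]]])

```text
time: 9.4
position: [0.6136, -0.1029, -0.0257]
eef_rot: [0.0, -0.112, 0.994, -0.0]
force: [-1.3, -0.2, 0.7]
opening: 0.0426
```

carry_out(moves=[[[-0.006, 0, 0, 0, 0, 0], [-0.012, 0, 0, 0, 0, 0], [-0.016, 0, 0, 0, 0, 0], [-0.02, 0, 0, 0, 0, 0]]])

```text
time: 9.8
position: [0.6225, -0.101, -0.0256]
eef_rot: [-0.0, -0.112, 0.994, 0.0]
force: [-1.6, -0.9, 0.7]
opening: 0.0427
```

```bash
python3 -c "
from h import *
go(-.06,-.18,-.026,np.pi/2)"
```

```text
target [ 0.6284 -0.1002 -0.026 ] now rel [-0.0659 -0.1794] z -0.0256 F [-1.6 -0.9  0.7] t 9.8
row [-0.0119, -0.0011, 0.0008, 0.0, -0.0001, -0.0006]
```

carry_out(moves=[[[-0.004, 0, 0, 0, 0, 0], [-0.008, 0, 0, 0, 0, 0], [-0.012, 0, 0, 0, 0, 0]]])

```text
time: 10.1
position: [0.6285, -0.0996, -0.0256]
eef_rot: [-0.0, -0.112, 0.994, -0.0]
force: [-1.2, -0.9, 2.4]
opening: 0.0425
```

carry_out(moves=[[[-0.003, 0, 0, 0, 0, 0], [-0.006, 0, 0, 0, 0, 0]]])

```text
time: 10.3
position: [0.6303, -0.0992, -0.0257]
eef_rot: [-0.002, -0.112, 0.994, -0.0]
force: [-10.1, -4.3, 6.4]
opening: 0.0425
```

carry_out(moves=[[[-0.003, 0, 0, 0, 0, 0], [-0.006, 0, 0, 0, 0, 0]]])

```text
time: 10.5
position: [0.6302, -0.0993, -0.0257]
eef_rot: [-0.005, -0.113, 0.994, 0.0]
force: [-22.4, -6.7, 17.2]
opening: 0.0426
```

Contact with the long bar shows at reported x = -58 mm, against -57 mm expected, so the lateral calibration holds. I back off, lift and check the guide.

carry_out(moves=[[[0.02, 0, 0, 0, 0, 0], [0.06, 0, 0, 0, 0, 0], [0.06, 0, -0.08, 0, 0, 0], [0.06, 0, -0.16, 0, 0, 0], [0.06, 0, -0.2, 0, 0, 0]]], claw=0)

```text
time: 11.0
position: [0.6074, -0.1056, 0.0783]
eef_rot: [0.003, -0.112, 0.994, -0.001]
force: [1.4, 0.2, 0.6]
opening: 0.0002
```

```bash
python3 look.py "[-.024,-.18,0]"; python3 -c "
from h import *
go(-.025,-.285,.075,0)"
```

```text
top [ 0.0017 -0.3588  1.1568] 0.052
side [-0.0228 -0.1811 -0.0055] 0.047
target [ 0.6862 -0.1946  0.075 ] now rel [-0.0808 -0.181 ] z 0.0787 F [ 1.3 -0.   0.2] t 11.1
row [-0.1122, -0.2076, 0.0093, 0.0004, 0.0016, 0.2494]
```

carry_out(moves=[[[-0.11, -0.208, 0, 0, 0, 0.25], [-0.11, -0.208, 0, 0, 0, 0.25], [-0.11, -0.208, 0, 0, 0, 0.25], [-0.11, -0.208, 0, 0, 0, 0.25], [-0.11, -0.208, 0, 0, 0, 0.25]]])

```text
time: 11.6
position: [0.6813, -0.1943, 0.0717]
eef_rot: [-0.001, 0.264, 0.965, 0.0]
force: [-0.1, -0.2, 0.3]
opening: -0.0001
```

```bash
python3 -c "
from h import *
go(-.025,-.285,.075,0)"
```

```text
target [ 0.6862 -0.1946  0.075 ] now rel [-0.0297 -0.2836] z 0.0717 F [-0.1 -0.2  0.3] t 11.6
row [-0.0087, 0.0045, -0.0066, -0.0001, -0.0004, 0.1289]
```

carry_out(moves=[[[-0.009, 0.0045, 0, 0, 0, 0.129], [-0.009, 0.0045, 0, 0, 0, 0.129], [-0.009, 0.0045, 0, 0, 0, 0.129], [-0.009, 0.0045, 0, 0, 0, 0.129], [-0.009, 0.0045, 0, 0, 0, 0.129]]])

```text
time: 12.1
position: [0.686, -0.1938, 0.0719]
eef_rot: [-0.001, 0.598, 0.801, -0.0]
force: [0.4, -0.4, -0.3]
opening: -0.0003
```

carry_out(moves=[[[0, 0, 0, 0, 0, 0.006], [0, 0, 0, 0, 0, 0.006], [0, 0, 0, 0, 0, 0.006]]])

```text
time: 12.4
position: [0.6862, -0.194, 0.0728]
eef_rot: [-0.001, 0.61, 0.792, -0.0]
force: [0.3, -0.3, -0.8]
opening: 0.0006
```

```bash
python3 -c "
from h import *
go(-.025,-.280,-.020,0)"
```

```text
target [ 0.6851 -0.1898 -0.02  ] now rel [-0.0248 -0.2844] z 0.0728 F [ 0.3 -0.3 -0.8] t 12.4
row [0.0086, 0.0001, 0.1857, -0.0002, -0.0002, 0.0049]
```

carry_out(moves=[[[0, 0, 0.06, 0, 0, 0.005], [0, 0, 0.12, 0, 0, 0.005], [0, 0, 0.15, 0, 0, 0.005], [0, 0, 0.17, 0, 0, 0.005], [0, 0, 0.17, 0, 0, 0.005]]])

```text
time: 12.9
position: [0.6859, -0.194, -0.0121]
eef_rot: [-0.001, 0.623, 0.782, -0.0]
force: [0.2, -0.3, 0.2]
opening: -0.0001
```

```bash
sed -i 's/-.014,z-p/-.011,z-p/' tip.py; python3 tip.py; python3 -c "
from h import *
go(-.025,-.280,-.022,0)"
```

```text
[ 0.6869 -0.1945 -0.0106] [0.4 0.2 1.1]
z of lowest dark px per column:
-7 268 0.0535
-5 279 0.03
-3 282 0.0235
-1 282 0.0235
1 277 0.0345
3 269 0.0515
5 284 0.019
7 272 0.045
9 280 0.028
11 275 0.039
13 266 0.058
15 263 0.0645
target [ 0.6851 -0.1898 -0.022 ] now rel [-0.0242 -0.285 ] z -0.0106 F [0.4 0.2 1.1] t 12.95
row [0.01, -0.0015, 0.0229, 0.0, -0.0, -0.0002]
```

carry_out(moves=[[[0, -0.0015, 0.01, 0, 0, 0], [0, -0.0015, 0.02, 0, 0, 0], [0.03, -0.0015, 0.022, 0, 0, 0], [0.05, -0.0015, 0.022, 0, 0, 0], [0.066, -0.0015, 0.022, 0, 0, 0]]])

```text
time: 13.45
position: [0.6783, -0.1609, -0.0216]
eef_rot: [-0.0, 0.623, 0.782, -0.0]
force: [1.7, -1.5, -0.9]
opening: 0.0002
```

carry_out(moves=[[[0.016, 0, 0, 0, 0, 0], [0.032, 0, 0, 0, 0, 0], [0.048, 0, 0, 0, 0, 0], [0.064, 0, 0, 0, 0, 0], [0.08, 0, 0, 0, 0, 0]]])

```text
time: 13.95
position: [0.6695, -0.1233, -0.0215]
eef_rot: [0.0, 0.623, 0.782, -0.0]
force: [-1.4, -2.7, 1.6]
opening: -0.0001
```

```bash
python3 look.py "[-.023,-.144,0]"; python3 -c "
from h import *
go(-.025,-.131,-.022,0)"
```

```text
top [-0.0227 -0.1375  0.0395] 4.467
side [-0.0316 -0.13   -0.2973] 0.394
target [ 0.6515 -0.0446 -0.022 ] now rel [-0.0248 -0.2106] z -0.0216 F [ 0.2  0.3 -0.1] t 14.05
row [0.1592, -0.0005, 0.0009, 0.0, -0.0001, -0.0002]
```

carry_out(moves=[[[0.016, 0, 0, 0, 0, 0], [0.032, 0, 0, 0, 0, 0], [0.048, 0, 0, 0, 0, 0], [0.064, 0, 0, 0, 0, 0], [0.08, 0, 0, 0, 0, 0]]])

```text
time: 14.55
position: [0.6606, -0.0841, -0.0215]
eef_rot: [0.0, 0.623, 0.782, -0.0]
force: [-0.4, -3.7, 1.3]
opening: 0.0001
```

carry_out(moves=[[[0.016, 0, 0, 0, 0, 0], [0.032, 0, 0, 0, 0, 0], [0.048, 0, 0, 0, 0, 0], [0.056, 0, 0, 0, 0, 0], [0.062, 0, 0, 0, 0, 0]]])

```text
time: 15.05
position: [0.6537, -0.0538, -0.0217]
eef_rot: [-0.0, 0.623, 0.782, -0.0]
force: [-1.1, -4.3, 2.3]
opening: -0.0001
```

```bash
python3 -c "
from h import *
go(-.025,-.131,-.022,0)
S=vision.camera('side');cv2.imwrite('pics/j.png',cv2.resize(S['color'][180:280,290:410],None,fx=6,fy=6,interpolation=cv2.INTER_CUBIC))"
```

```text
target [ 0.6515 -0.0446 -0.022 ] now rel [-0.025  -0.1405] z -0.0217 F [-1.1 -4.3  2.3] t 15.05
row [0.019, -0.0001, 0.0007, -0.0, 0.0, -0.0002]
```

View pics/j.png

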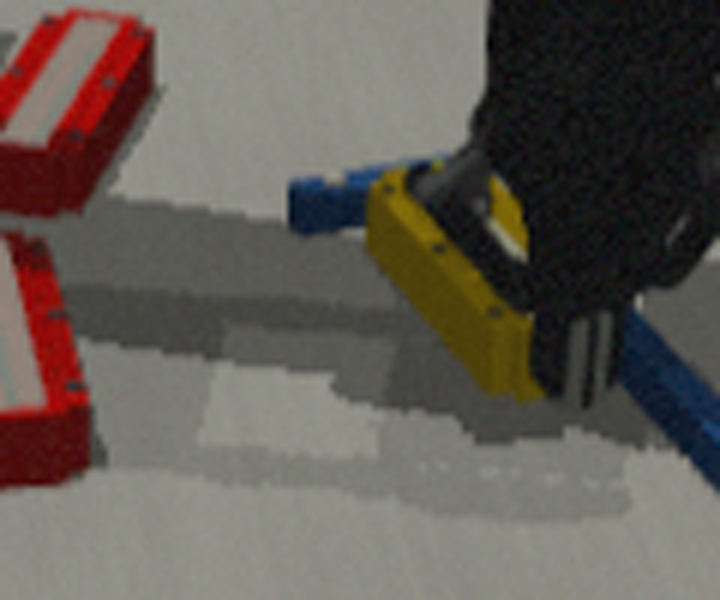

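The guide at crop (370–540, 170–400) is still parallel to the bar. Its far end is close to the short bar at crop (330,200), and the fingers are square behind the near end. I push the last 9 mm gently.

carry_out(moves=[[[0.005, 0, 0, 0, 0, 0], [0.01, 0, 0, 0, 0, 0], [0.014, 0, 0, 0, 0, 0]]])

```text
time: 15.4
position: [0.6522, -0.0473, -0.0217]
eef_rot: [-0.0, 0.623, 0.782, 0.0]
force: [-0.6, -3.8, 1.4]
opening: 0.0
```

carry_out(moves=[[[0.003, 0, 0, 0, 0, 0], [0.005, 0, 0, 0, 0, 0]]])

```text
time: 15.6
position: [0.6521, -0.0465, -0.0216]
eef_rot: [0.001, 0.623, 0.782, -0.001]
force: [0.9, -9.4, -1.3]
opening: 0.0
```

carry_out(moves=[[[0.002, 0, 0, 0, 0, 0], [0.004, 0, 0, 0, 0, 0]]])

```text
time: 15.8
position: [0.6522, -0.0466, -0.0214]
eef_rot: [0.003, 0.623, 0.782, -0.002]
force: [-0.2, -15.7, -1.2]
opening: 0.0
```

Force rises to 16 N and motion stops at y ≈ -133 mm, so the guide is against the short bar. I back off, lift and measure.

carry_out(moves=[[[-0.02, 0, 0, 0, 0, 0], [-0.07, 0, 0, 0, 0, 0], [-0.1, 0, -0.08, 0, 0, 0], [-0.16, 0, -0.18, 0, 0, 0], [-0.24, 0, -0.28, 0, 0, 0]]])

```text
time: 16.3
position: [0.6751, -0.1457, 0.1019]
eef_rot: [-0.001, 0.623, 0.783, 0.001]
force: [0.8, -0.7, -0.6]
opening: -0.0001
```

carry_out(moves=[[[-0.1, 0.1, 0, 0, 0, 0], [-0.15, 0.2, 0, 0, 0, 0], [-0.25, 0.25, -0.05, 0, 0, 0], [-0.35, 0.3, -0.1, 0, 0, 0], [-0.4, 0.3, -0.1, 0, 0, 0]]])

```text
time: 16.8
position: [0.8424, -0.2709, 0.139]
eef_rot: [0.002, 0.622, 0.783, 0.002]
force: [2.0, -1.0, 1.7]
opening: -0.0
```

```bash
python3 look.py "[-.023,-.06,0]" pics/k.png top; python3 -c "
from h import *
go(-.08,-.06,.07,np.pi/2)"
```

```text
top [-0.024  -0.0601  0.0047] 0.081
side [-0.0246 -0.0602 -0.0015] 0.029
target [0.5819 0.0122 0.07  ] now rel [ 0.1087 -0.399 ] z 0.1349 F [-0.6 -1.1 -0.7] t 16.9
row [0.6764, -0.3813, 0.1265, 0.0003, 0.0009, -0.2508]
```

View pics/k.png

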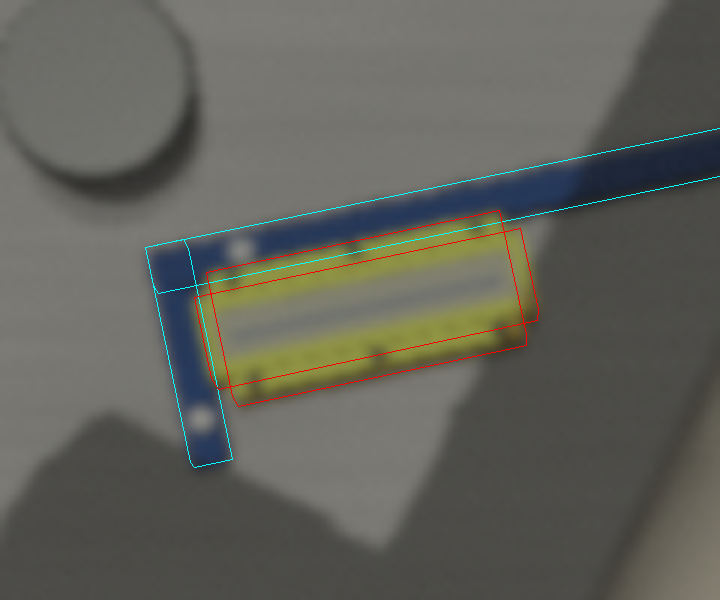

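The guide is home in y. The fits put it 23.9–24.6 mm from the long bar, 1–1.5 mm short of flush. I give one more gentle two-finger nudge towards the long bar.

carry_out(moves=[[[0.67, -0.4, 0, 0, 0, -0.25], [0.67, -0.4, 0, 0, 0, -0.25], [0.67, -0.4, 0, 0, 0, -0.25], [0.67, -0.4, 0, 0, 0, -0.25], [0.67, -0.4, 0, 0, 0, -0.25]]], claw=0.5)

```text
time: 17.4
position: [0.6879, -0.1104, 0.1377]
eef_rot: [0.001, 0.331, 0.944, 0.001]
force: [1.4, -0.2, 0.3]
opening: 0.0424
```

```bash
python3 -c "
from h import *
go(-.09,-.06,.10,np.pi/2)"
```

```text
target [0.5722 0.01   0.1   ] now rel [-0.0043 -0.2034] z 0.1377 F [ 1.4 -0.2  0.3] t 17.4
row [0.3313, 0.0434, 0.0751, 0.0003, 0.0004, -0.1434]
```

carry_out(moves=[[[0.33, 0.043, 0.06, 0, 0, -0.143], [0.33, 0.043, 0.06, 0, 0, -0.143], [0.33, 0.043, 0.06, 0, 0, -0.143], [0.33, 0.043, 0.06, 0, 0, -0.143], [0.33, 0.043, 0.06, 0, 0, -0.143]]])

```text
time: 17.9
position: [0.5717, 0.0111, 0.106]
eef_rot: [-0.0, -0.039, 0.999, 0.001]
force: [0.4, -0.8, 0.4]
opening: 0.043
```

```bash
python3 -c "
from h import *
go(-.09,-.06,.10,np.pi/2)"
```

```text
target [0.5722 0.01   0.1   ] now rel [-0.0903 -0.0588] z 0.106 F [ 0.4 -0.8  0.4] t 17.9
row [-0.0009, -0.0023, 0.0119, 0.0003, -0.0001, -0.0236]
```

carry_out(moves=[[[0, -0.002, 0, 0, 0, -0.0236], [0, -0.002, 0.06, 0, 0, -0.0236], [0, -0.002, 0.14, 0, 0, -0.0236], [0, -0.002, 0.2, 0, 0, -0.0236], [0, -0.002, 0.23, 0, 0, -0.0236]]])

```text
time: 18.4
position: [0.5728, 0.0075, -0.0106]
eef_rot: [-0.001, -0.109, 0.994, 0.001]
force: [-0.4, 0.2, -0.4]
opening: 0.0427
```

```bash
python3 -c "
from h import *
go(-.058,-.06,-.025,np.pi/2)"
```

```text
target [ 0.6034  0.0172 -0.025 ] now rel [-0.09   -0.0625] z -0.0106 F [-0.4  0.2 -0.4] t 18.4
row [-0.0639, 0.0056, 0.0287, 0.0003, -0.0003, -0.0015]
```

carry_out(moves=[[[0, 0.0056, 0.015, 0, 0, -0.0015], [0, 0.0056, 0.028, 0, 0, -0.0015], [-0.02, 0.0056, 0.028, 0, 0, -0.0015], [-0.04, 0.0056, 0.028, 0, 0, -0.0015], [-0.054, 0.0056, 0.028, 0, 0, -0.0015]]])

```text
time: 18.9
position: [0.604, 0.0141, -0.0196]
eef_rot: [0.002, -0.114, 0.994, -0.001]
force: [-22.1, -7.1, 14.0]
opening: 0.0428
```

carry_out(moves=[[[-0.004, 0, 0, 0, 0, 0], [-0.008, 0, 0, 0, 0, 0], [-0.011, 0, 0, 0, 0, 0]]])

```text
time: 19.2
position: [0.6033, 0.0145, -0.0205]
eef_rot: [-0.005, -0.115, 0.993, -0.001]
force: [-24.6, -7.2, 21.1]
opening: 0.0431
```

```bash
python3 -c "
from h import *
go(-.058,-.06,-.025,np.pi/2)"
```

```text
target [ 0.6034  0.0172 -0.025 ] now rel [-0.0586 -0.0626] z -0.0205 F [-24.6  -7.2  21.1] t 19.2
row [-0.0013, 0.0051, 0.0091, -0.0001, -0.0016, 0.0004]
```

Firm contact at x = -58.6 mm with 25 N. I withdraw and check.

carry_out(moves=[[[0.02, 0, 0, 0, 0, 0], [0.05, 0, 0, 0, 0, 0], [0.07, 0, -0.06, 0, 0, 0], [0.08, 0, -0.15, 0, 0, 0], [0.1, 0, -0.25, 0, 0, 0]]])

```text
time: 19.7
position: [0.5589, 0.0046, 0.1041]
eef_rot: [0.002, -0.113, 0.994, -0.001]
force: [1.4, 0.2, 1.0]
opening: 0.0428
```

carry_out(moves=[[[0.1, 0.1, -0.05, 0, 0, 0], [0.15, 0.2, -0.1, 0, 0, 0], [0.2, 0.3, -0.15, 0, 0, 0], [0.2, 0.4, -0.15, 0, 0, 0], [0.2, 0.4, -0.15, 0, 0, 0]]])

```text
time: 20.2
position: [0.4162, 0.1788, 0.1794]
eef_rot: [0.004, -0.113, 0.994, -0.0]
force: [1.0, 0.2, 0.7]
opening: 0.043
```

```bash
python3 look.py "[-.023,-.06,0]" pics/l.png side
python3 - <<'E'
from h import *
print(status.get_state()["position"])
P=vision.camera("top")
for l in["canister","wheel","bezel","spring0"]:
    for r in vision.mark_of(l,P): print(l,np.round(r["centre"]),round(r["score"],2))
E
```

```text
top [-0.0237 -0.0603  0.0114] 0.071
side [-0.0245 -0.0602 -0.0012] 0.033
[0.4158951  0.18076158 0.1796033 ]
canister [257. 175.] 0.88
wheel [158. 220.] 0.77
bezel [486. 204.] 0.83
spring0 [492. 284.] 0.54
spring0 [470. 309.] 0.51
```

View pics/l.png

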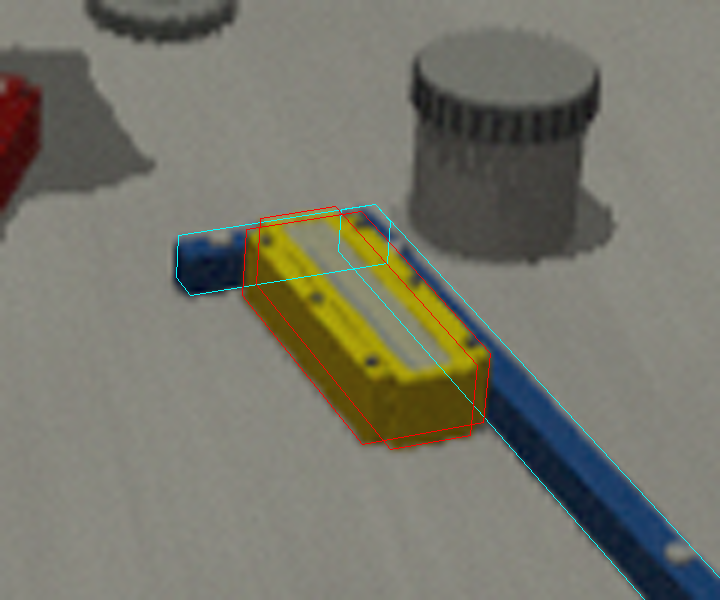

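The picture shows the guide seated in the corner at crop (245–490, 210–445). The position fit barely changed under a firm push, so the leftover 1 mm is fit bias. Canister, wheel and bezel are where they were, and so are the two springs seen. I hand in.

```bash
python3 -c "
from h import *
ticket.sign_off();print(status.get_state()['time'])"
```

```text
the job is handed in; nothing more can be done
the job is handed in; nothing more can be done
```

I pushed the yellow guide against the long bar with both open fingers. I then slid it along the bar into the short bar with the fingers shut, and gave it one last two-finger nudge towards the long bar. The hand was clear when I handed in, about 20 s into the 42 s allowed.

- **Fit in the corner:** each final push stopped hard, with about 16 N at the short bar and 25 N at the long bar. The silhouette fits put the guide's centre 23.7 mm (top camera) and 24.5 mm (side camera) from the long bar, and 60.2–60.3 mm from the short bar. Home is 23 mm and 60 mm. The 0.7–1.5 mm excess at the long bar hardly changed under the last firm push, so I take it as fit error; I did not confirm it another way.
- **Angle:** the side camera gave about -0.001 rad and the top camera 0.011 rad, so the two disagree slightly.
- **Bystanders:** the canister, wheel and bezel were found within about 3 pixels of where they started. In that last check the network found only two of the four springs. The other two were well away from where the fingers worked.
- **Fingertip height:** the tips stood about 35 mm higher than the reported tool position. My first sweep therefore passed over the guide without moving it, and I corrected for this using the side camera.
- **Pictures:** I viewed 12, two over the budget of 10.

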